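# Level a sprung instrument shelf under a pressed spirit level

## Task

Pick up the spirit level, tip it lengthways by about 30 degrees in the air so that its bubble runs free, bring it level again and lay it flat on the middle of the aluminium shelf, along the shelf. Turn the shelf's levelling knob so that, with the level pressed down from above until the shelf rests on its foot, the bubble stands centred between the two black rings. Finish while still pressing the level down like that, the bubble centred (do not let go at the end); do not slam or lean heavily on the shelf, and leave the other things on the bench alone.

Things in the scene. Friction and masses are not known exactly. Their poses are not given: they have to be found in the camera images.
- level: Spirit level: loose aluminium bar 26 mm wide (x), 140 mm long (y), 35 mm high, about 0.23 kg, lying upright on the bench. Origin: centre of its underside, z up; centre of mass 15 mm above. Both ends (30 to 70 mm from the middle along y) are solid metal with a flat top at 35 mm, to press on; the middle 60 mm carries the vial (16 mm wide) on a body 24 mm high that can be gripped across x.
- bubble (a joint): Bubble of the level: metres along the level's own +y from the middle of the vial, stops at -0.020 and 0.020. It goes to the higher end: 0.35 m per radian of tilt (3.5 mm for 0.01 rad), positive when the +y end is high; settles within 1 s. A dark bead 12 mm long in a pale clear tube on the level's top; at 0 it is centred between the two black rings, which are 17 mm apart.
- stand: Fixed dark steel base of the shelf, 130 mm (x) by 420 mm (y) by 12 mm; origin at the underside, 30 mm from its middle towards the hinge (-y). Two 88 mm high cheeks at y = -140 mm carry the hinge axis, 75 mm above the bench, 116 mm apart.
- shelf: Aluminium shelf plate, 100 (x) x 300 (y) x 10 mm. Origin: on the hinge axis (along x), at the underside; y runs along the shelf to the knob end, top face at z = 10 mm. Springs hold the knob end up, 0.075 rad above level, even under the laid level; 3 to 5 N on the level swings it down until its foot stands on the disc below, then it is stiff. Only then does the bubble tell the foot's setting.
- shelf_mid (a point): Point on the shelf's top face where the middle of the level belongs, 105 mm from the hinge axis, 165 mm from the knob's axis; axes as the shelf's.
- knob_grip (a point): Point on the knob's axis, 19 mm above the shelf's top face, at half height of the grip: a black ribbed round knob 40 mm in diameter, from 4 to 30 mm above the shelf's top face, near the free end of the shelf, in its middle. It stays at this height as it turns. It can be taken from above at any yaw.
- knob (a joint): Angle of the levelling knob, rad, -1.7 to 1.7, positive is clockwise seen from above. One radian clockwise drives the foot 6 mm farther down out of the shelf, so that end of the pressed-down shelf stands 6 mm higher (0.022 rad, 7.8 mm of bubble). Starts within 0.2 of 0; 0.9 to 1.5 rad one way or the other is needed. Turns with about 0.15 N m and stays where it is left.
- stud: The levelling foot: steel screw, 12 mm in diameter with an 18 mm ball end, under the knob, 270 mm from the hinge axis. Origin on the shelf's underside; the ball's lowest point is 52 mm below it. With it standing on its disc the shelf is home; 8 to 15 N on the level is a good firm press. The foot gives a little, about 0.15 mm per newton on it, so judge the bubble while pressing.
- disc_thick: Loose steel packing disc, 44 mm in diameter, 18 mm thick, origin at the underside. Either it or the thin one lies on the stand under the foot, the other is parked on the stand's end beyond the shelf. Leave both where they are. With this one under the foot the knob has to go to about -1.1.
- disc_thin: The other packing disc, 44 mm in diameter, 4 mm thick. With this one under the foot the knob has to go to about +1.2.
- calculator: Black pocket calculator, 150 x 78 x 15 mm, flat on the bench. Bystander: leave it where it is.
- pencil_case: Black pencil case, 75 x 200 x 61 mm. Bystander: leave it where it is.
- bottle: Green bottle, 62 mm in diameter, 190 mm high, standing. Bystander: leave it where it is.
- ruler: Steel ruler, 28 x 200 x 4 mm, flat on the bench. Bystander: leave it where it is.
- brass_weight: Brass weight with a small button on top, 38 mm in diameter, 55 mm high. Bystander: leave it where it is.
- eraser: Dark rubber eraser, 22 x 50 x 13 mm. Bystander: leave it where it is.
- screwdriver: Small screwdriver lying on the bench. Bystander: leave it where it is.
Things that resemble listed ones, but are neither listed nor needed, are in the scene too. What is shaped like the level but purple is not meant.

How it is judged:
On the way, in this order (a step that is already met when the one before it is completed fails the run):
1. the level is held clear of the bench and tipped lengthways by about 30 degrees (20 to 45) (height (world z) of level above 0.04 m and (angle between level's own y axis and vertical between 0.785 and 1.22 rad or angle between level's own y axis and vertical between 1.92 and 2.356 rad)), for 0.2 s.
2. the level lies flat on the middle of the shelf, along it (y of level in the frame of shelf_mid between -0.045 and 0.045 m and x of level in the frame of shelf_mid between -0.03 and 0.03 m and z of level in the frame of shelf_mid between -0.004 and 0.004 m and angle between the y axis of level and the y axis of shelf, either way round below 0.2 rad and angle between the z axis of level and the z axis of shelf, either way round below 0.05 rad and contact force between level and shelf above 0.5 N), for 0.2 s.
At the end, for the whole second after the job is handed in: The level lies flat along the middle of the shelf (45 mm along, 30 mm across, 0.2 rad); the fingers press on it (over 2 N) and not on the shelf, the foot bears on its disc (over 0.8 N), the bubble is within 2.2 mm of centre, the shelf level within 0.015 rad, still so, pressing, after a second (y of level in the frame of shelf_mid between -0.045 and 0.045 m and x of level in the frame of shelf_mid between -0.03 and 0.03 m and z of level in the frame of shelf_mid between -0.004 and 0.004 m and angle between the y axis of level and the y axis of shelf, either way round below 0.2 rad and angle between the z axis of level and the z axis of shelf, either way round below 0.05 rad and value of joint bubble between -0.0022 and 0.0022 m and angle between shelf's own z axis and vertical below 0.015 rad and contact force between the fingers and level above 2 N and contact force between the fingers and shelf below 0.5 N and (contact force between stud and disc_thick above 0.8 N or contact force between stud and disc_thin above 0.8 N)); the arm keeps its last pose, push and grip.
It fails at once if the shelf is slammed or leaned on: more than 60 N between level and shelf (contact force between level and shelf above 60 N).
It fails at once if a packing disc is shifted (distance of any of disc_thick, disc_thin from where it was at the start of the episode above 0.012 m).
It fails at once if a bystander is moved more than 30 mm (distance of any of calculator, pencil_case, bottle, ruler, brass_weight, eraser, screwdriver from where it was at the start of the episode above 0.03 m).
It also fails if it takes over 64 s, if anything falls off the work surface, if the arm or the gripper's body presses on something with over 40 N, if the wrist force passes 120 N, or if a joint passes its speed limit or range.

## Robot

A 7-joint arm with a two-finger parallel gripper is mounted at the origin on the work surface. World frame = base frame: x ahead of the robot, y to its left, z up, the work surface at z = 0. Lengths are in m, angles in rad, forces in N, time in s.
With the tool pointing down it reaches from about 0.35 to 0.9 m from the base axis. Payload 19.9 kg.
Tool frame: the origin (TCP) lies midway between the tips of the shut fingers; the grasp point (between the pads) lies 19 mm behind it; z points along the fingers, y is the direction in which the jaws open and shut (so a half turn about z gives the same grasp; the last joint's range is limited). The gripper opens to 94 mm and grips with 3 to 60 N. Pads are 16 mm wide; open, the fingers measure 119 mm over their backs; the gripper's body (75 mm by 177 mm) begins 78 mm behind the grasp point.
Start: joints at [-1.296, 0.417, -0.01, 1.614, 0.005, 1.111, -0.053], TCP at [0.194, 0.594, 0.205] pointing down, gripper open.
Joint ranges: [-2.81, 2.81], [-0.39, 2.02], [-1.27, 1.25], [0.06, 2.57], [-1.19, 4.33], [0.19, 2], [-2.82, 2.82]. Speed limits (rad/s): [1.89, 1.89, 2.39, 2.39, 3.01, 3.01, 3.01].

## Interface

Orientations are given as a rotation vector (axis times angle).
In Python, from rig import bot, optics gives the robot as it stands.
- The arm moves only by the shell command python3 -m handwheel 'ROWS'. ROWS is JSON, a list of rows, each a list of 7 numbers: the shift along the world's x, y, z in units of 0.04 m (1.0 is 0.04 m), then the turn, a rotation vector about the world's x, y, z in units of 0.12 rad (1.0 is 0.12 rad), then the opening, from 0 (shut) to 1 (fully open). A call has 1 to 12 rows; each row shifts and turns the commanded pose from where the row before left it; what a row does not reach is not made up. A row lasts 1/8 s, in which the tool goes at most 62.5 mm and 10.7 degrees, less where a joint would pass 70% of its speed; a pose out of reach is approached as far as the arm can. A call with a number of a shift or a turn outside -1 to 1 is refused whole. A call with a gripper value outside its range is refused whole. The fingers move at their own pace and stop on an object; the grip force is fixed at half the most. Time passes only in rows, so rows that do not move let the fingers close. It gives the time, the measured TCP pose, the force and the opening at its end, in the units of the state.
- bot.get_obs(): the state, without advancing time (a new reading comes with each control period).
- optics.camera(name): name is "side" or "top" or "wrist"; returns (picture, depth): 384x512x3 uint8, red, green, blue; 384x512 float32, m along the optical axis (not along the pixel's ray), 0 where there is no reading.
- optics.camera_model(name): a dict with "vfov" (degrees; the focal length in pixels is half the picture's height over the tangent of half this angle, whatever the lens; pixels are square), "cx", "cy" (the principal point, pixels), "world_from_camera" (4x4, takes a point from camera to world coordinates); the wrist camera has in their place "tool_from_camera" (4x4, takes a point from camera to tool coordinates, whose origin is the TCP and whose axes are the flange's). Camera axes: x right, y down, z forward; pixel columns grow to the right and rows downward; lengths in m; the calibration is good to about 2 mm. A picture is of the moment at which its call begins: read the wrist's pose just before it. camera_model takes no time and is no camera call.
- bot.hand_in(): hands the job in, once; it reports no verdict.
The state is a dict: "t": time; "qpos": joint angles; "qvel": joint speeds; "joint_efforts": joint torques, N m; "tcp_pos": TCP position; "tool_rot": TCP orientation; "ft_force": force on the tool from outside, world axes, zero at the start; "torque": the same for the moment, N m; "width": finger opening in m.
Only numpy, scipy, OpenCV 4.12 (cv2) and the standard library are available. Lean on these libraries where they do the work, as an engineer would, in place of code of your own. Each camera call takes 0.05 s, during which the arm holds its last target.

## Working session

There is one attempt and no reset: what is moved stays moved. The work goes in short steps, Python scripts to look and compute and a shell command to move; the robot and the scene stay as the last step left them, time stands still between calls to the robot, and variables do not carry over. Pictures are saved under pics/ and viewed, and the job is handed in when it is done.

```bash
ls; mkdir -p pics; cat > h.py <<'E'
import numpy as np, cv2
from rig import bot, optics
def snap(n,f):
    o=bot.get_obs(); p,d=optics.camera(n); cv2.imwrite('pics/'+f+'.png',p[:,:,::-1]); np.savez('pics/'+f+'.npz',p=p,d=d,pos=o['tcp_pos'],rot=o['tool_rot']); return p,d
def world(n,f):
    z=np.load('pics/'+f+'.npz'); d=z['d']; m=optics.camera_model(n)
    F=192/np.tan(np.radians(m['vfov'])/2); v,u=np.mgrid[:384,:512]
    P=np.stack([(u-m['cx'])/F*d,(v-m['cy'])/F*d,d,np.ones_like(d)],-1)
    if n=='wrist':
        T=np.eye(4);T[:3,:3]=cv2.Rodrigues(np.array(z['rot'],float))[0];T[:3,3]=z['pos'];T=T@np.array(m['tool_from_camera'])
    else: T=np.array(m['world_from_camera'])
    return (P@T.T)[...,:3],z['p'],d
E
python3 - <<'E'
from h import *
for n in('top','side','wrist'): snap(n,n+'0')
print(bot.get_obs()); print(optics.camera_model('top'),optics.camera_model('side'),optics.camera_model('wrist'))
E
```

```text
pics
{'t': 0.15, 'qpos': array([-1.29650302,  0.41783777, -0.0102999 ,  1.61399724,  0.00473895,
        1.11071093, -0.05298114]), 'qvel': array([-2.33027221e-03, -1.83041813e-03, -9.39264139e-04, -1.24190982e-03,
       -1.05790102e-05,  3.50583674e-04,  8.73663891e-04]), 'joint_efforts': array([ 1.19678734e-03, -8.51537561e+01,  6.38791937e-01, -4.26138639e+01,
       -4.89165040e-02,  1.70491892e-02,  1.79404187e-04]), 'tcp_pos': array([0.19404163, 0.5938248 , 0.2049847 ]), 'tool_rot': array([-4.93919778e-01, -3.10248910e+00,  1.46231529e-03]), 'ft_force': array([ 0.56124049, -0.23890053,  0.99084309]), 'torque': array([ 0.01485248,  0.00751431, -0.02072207]), 'width': 0.09406148995917579}
{'vfov': 47.90793004010003, 'cx': 261.4884193937355, 'cy': 190.6988453277, 'world_from_camera': array([[-0.0238556 , -0.98104953,  0.19228292,  0.33290912],
       [-0.99969042,  0.02204961, -0.01152707, -0.05119998],
       [ 0.00706886, -0.19249838, -0.98127183,  1.14519957],
       [ 0.        ,  0.        ,  0.        ,  1.        ]])} {'vfov': 50.24593147356909, 'cx': 251.16035940148925, 'cy': 191.83571612701795, 'world_from_camera': array([[ 0.73878495, -0.49025076,  0.46244026,  0.10240854],
       [-0.67379091, -0.5228083 ,  0.52218511, -0.60450018],
       [-0.01423404, -0.69737055, -0.71656941,  0.8341632 ],
       [ 0.        ,  0.        ,  0.        ,  1.        ]])} {'vfov': 60.48838700752358, 'cx': 253.9585482729886, 'cy': 189.46629739030914, 'tool_from_camera': array([[-8.37694991e-04, -9.68600450e-01, -2.48621130e-01,
         7.19120476e-02],
       [ 9.99999605e-01, -7.37260562e-04, -4.97076606e-04,
        -8.57001395e-04],
       [ 2.98170071e-04, -2.48621448e-01,  9.68600685e-01,
        -1.79265051e-01],
       [ 0.00000000e+00,  0.00000000e+00,  0.00000000e+00,
         1.00000000e+00]])}
```

View pics/top0.png

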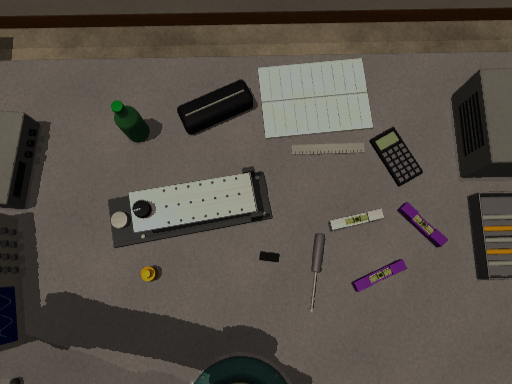

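View pics/side0.png

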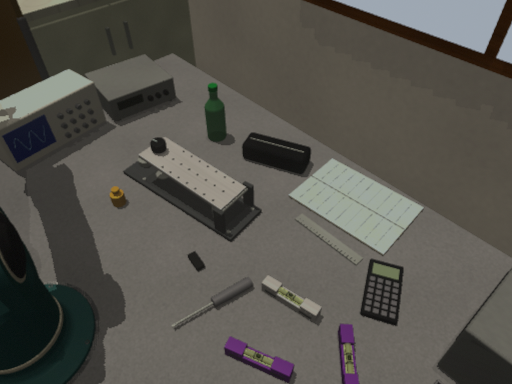

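View pics/wrist0.png

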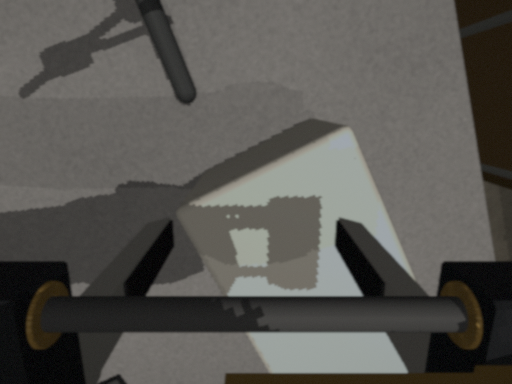

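The top view shows the white level at about (357,219), the shelf with its hinge cheeks near (255,190) and knob at (142,209), and the parked disc at (119,220). Next I'll measure these.

```bash
python3 - <<'E'
from h import *
W,p,d=world('top','top0')
def q(u,v): 
    w=W[v-1:v+2,u-1:u+2].reshape(-1,3); return np.round(np.median(w,0),4)
for n,u,v in [('lev end',335,224),('lev mid',357,219),('lev end',379,213),('knob',142,209),('parked',119,220),('stand',130,240),('shelf',195,200),('shelf nearknob',165,210),('shelf near hinge',245,195),('bench',300,250)]: print(n,q(u,v))
# level mask
hsv=cv2.cvtColor(p,cv2.COLOR_RGB2HSV)
m=np.zeros(d.shape,bool); m[195:240,322:392]=True
m&=(W[...,2]>0.018)&(W[...,2]<0.06)
pts=W[m][:,:2]; print(m.sum(),cv2.minAreaRect(pts.astype(np.float32)), W[m][:,2].max())
# shelf plane
m=np.zeros(d.shape,bool); m[165:240,125:275]=True; m&=(W[...,2]>0.075)&(W[...,2]<0.115)
P=W[m]; c=np.array(cv2.minAreaRect(P[:,:2].astype(np.float32)),dtype=object); print(m.sum(),c, cv2.boxPoints(cv2.minAreaRect(P[:,:2].astype(np.float32))))
A=np.c_[P[:,:2],np.ones(len(P))]; s=np.linalg.lstsq(A,P[:,2],rcond=None)[0]; print(s)
m=np.zeros(d.shape,bool); m[195:225,128:157]=True; k=W[m&(W[...,2]>0.125)]; print(len(k),k.mean(0),k.min(0),k.max(0),cv2.minEnclosingCircle(k[:,:2].astype(np.float32)))
m=np.zeros(d.shape,bool); m[205:235,105:130]=True; k=W[m]; print(np.histogram(k[:,2],20))
for f,b in(('top0',(80,150,300,270)),('side0',(110,120,280,240)),('top0',(315,190,400,250))):
    i=cv2.imread(f'pics/{f}.png')[b[1]:b[3],b[0]:b[2]]; cv2.imwrite(f'pics/z{f}{b[0]}.png',cv2.resize(i,None,fx=3.5 if b[0]<300 else 8,fy=3.5 if b[0]<300 else 8,interpolation=2))
E
```

```text
lev end [ 0.4584 -0.2517  0.0352]
lev mid [ 0.47   -0.3099  0.0358]
lev end [ 0.4846 -0.3669  0.0376]
knob [0.493  0.2194 0.1356]
parked [0.4822 0.3056 0.0327]
stand [0.4318 0.2813 0.0137]
shelf [0.5188 0.1006 0.0964]
shelf nearknob [0.4941 0.1727 0.1039]
shelf near hinge [ 0.5301 -0.0224  0.0866]
bench [ 0.3959 -0.1621  0.0016]
575 ((0.4660628139972687, -0.2934809625148773), (0.039403099566698074, 0.17243851721286774), 18.0084171295166) 0.04258883916208567
4905 [(0.5166717767715454, 0.09994558244943619)
 (0.1278509795665741, 0.3136776387691498) 9.302361488342285] [[ 0.42823485  0.24438861]
 [ 0.4789391  -0.06516387]
 [ 0.60510874 -0.04449745]
 [ 0.5544045   0.26505503]]
[-0.01137264  0.07535018  0.09499488]
250 [0.49195407 0.21622672 0.15569389] [ 0.33290912 -0.05119998  0.12526929] [0.51503665 0.24121542 1.14519957] ((0.419132798910141, 0.0947478711605072), 0.16961489617824554)
(array([749,   0,   0,   0,   0,   0,   0,   0,   0,   0,   0,   0,   0,
         0,   0,   0,   0,   0,   0,   1]), array([-0.0103279 ,  0.04744847,  0.10522484,  0.16300122,  0.22077759,
        0.27855397,  0.33633034,  0.39410671,  0.45188309,  0.50965946,
        0.56743583,  0.62521221,  0.68298858,  0.74076496,  0.79854133,
        0.8563177 ,  0.91409408,  0.97187045,  1.02964683,  1.0874232 ,
        1.14519957]))
```

View pics/ztop080.png

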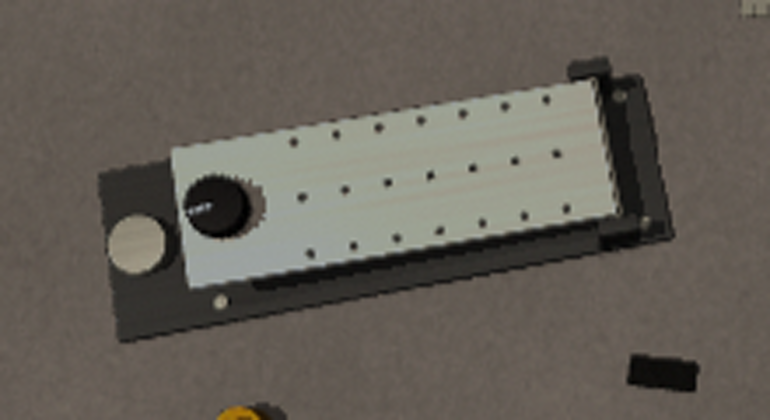

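View pics/zside0110.png

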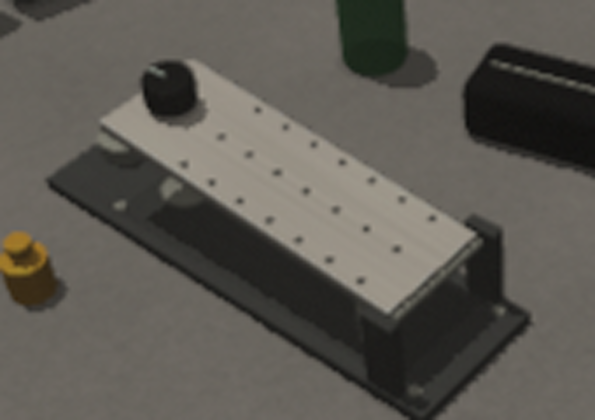

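View pics/ztop0315.png

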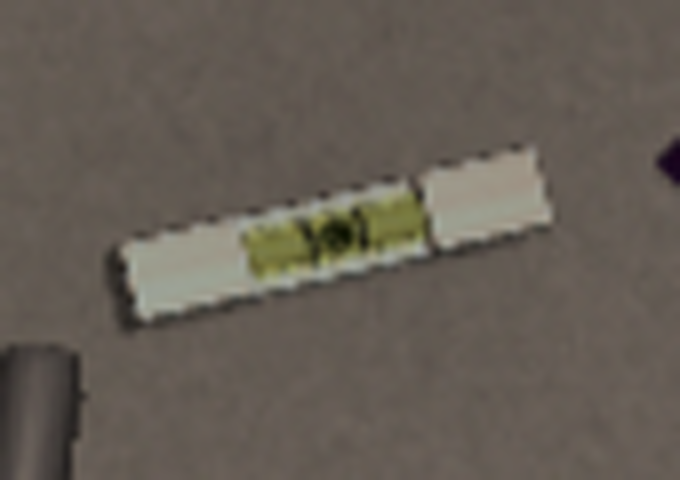

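The parked disc's top is 19 mm above the stand, so the thick one is parked and the thin one is under the foot. The knob therefore has to go to about +1.2. The level's yaw is about 0.22 and the shelf's about 0.16. I'll move above the level.

```bash
python3 -m handwheel '[[0.55,-1,0,0,0,-0.37,1],[0.55,-1,0,0,0,-0.37,1],[0.55,-1,0,0,0,-0.37,1],[0.55,-1,0,0,0,-0.37,1],[0.55,-1,0,0,0,-0.37,1],[0.55,-1,0,0,0,-0.37,1],[0.55,-1,0,0,0,-0.37,1],[0.55,-1,0,0,0,-0.37,1],[0.55,-1,0,0,0,-0.37,1],[0.55,-1,0,0,0,-0.37,1],[0.55,-1,0,0,0,-0.37,1],[0.55,-1,0,0,0,-0.37,1]]'
python3 -m handwheel '[[0.03,-0.96,0,0,0,-0.37,1],[0.03,-0.96,0,0,0,-0.37,1],[0.03,-0.96,0,0,0,-0.37,1],[0.03,-0.96,0,0,0,-0.37,1],[0.03,-0.96,0,0,0,-0.37,1],[0.03,-0.96,0,0,0,-0.37,1],[0.03,-0.96,0,0,0,-0.37,1],[0.03,-0.96,0,0,0,-0.37,1],[0.03,-0.96,0,0,0,-0.37,1],[0.03,-0.96,0,0,0,-0.37,1],[0,-0.96,0,0,0,-0.37,1],[0,0,0,0,0,0,1]]'
python3 - <<'E'
from h import *
snap('wrist','w1')
o=bot.get_obs();print(o['tcp_pos'],o['tool_rot'],o['ft_force'],o['qpos']);print(cv2.Rodrigues(o['tool_rot'])[0].round(3))
E
```

```text
t: 1.65
tcp_pos: [0.4586, 0.1127, 0.2055]
tool_rot: [1.295, 2.862, 0.0]
ft_force: [0.7, 0.3, -0.8]
width: 0.094
t: 3.15
tcp_pos: [0.4691, -0.3109, 0.2052]
tool_rot: [1.952, 2.461, -0.002]
ft_force: [-1.0, -0.6, -0.4]
width: 0.0939
[ 0.4695805  -0.30919498  0.20506373] [-1.94901490e+00 -2.46324553e+00  1.31942699e-03] [1.24506448 0.83361524 0.00872217] [-0.0429358   0.37302548  0.72013851  1.79177936 -0.27500061  1.08035881
  1.0063773 ]
[[-0.23   0.973 -0.001]
 [ 0.973  0.23  -0.   ]
 [-0.    -0.001 -1.   ]]
```

View pics/w1.png

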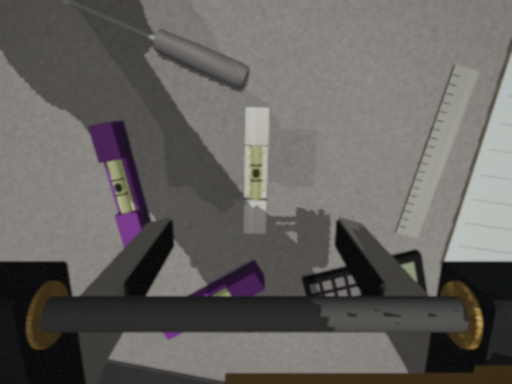

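The level stands upright in the image from (257,108) to (255,234), bubble at (256,173), and is well aligned with the jaws. Now I'll measure it precisely.

```bash
python3 - <<'E'
from h import *
W,p,d=world('wrist','w1')
m=np.zeros(d.shape,bool); m[95:245,235:280]=True; m&=(W[...,2]>0.02)&(W[...,2]<.06)
r=cv2.minAreaRect(W[m][:,:2].astype(np.float32)); print(m.sum(),r,np.percentile(W[m][:,2],[5,50,95]))
for u,v in((257,120),(256,222),(256,165),(210,165)): print(W[v,u].round(4))
E
```

```text
3008 ((0.4698605537414551, -0.3113150894641876), (0.026005107909440994, 0.139383003115654), 11.946401596069336) [0.0237133  0.03445545 0.03611954]
[ 0.4589 -0.256   0.0351]
[ 0.4836 -0.3659  0.0343]
[ 0.4687 -0.3024  0.035 ]
[ 0.4173 -0.3209 -0.0005]
```

The rectangle measures 26.0 x 139.4 mm, centred at (0.470, -0.311) with yaw 0.21 and top at 0.035, which matches the given sizes. I'll descend, grip and lift.

```bash
python3 -m handwheel '[[0,-0.05,-0.8,0,0,-0.18,1],[0,0,-0.9,0,0,0,1],[0,0,-0.9,0,0,0,1],[0,0,-0.9,0,0,0,1],[0,0,-0.8,0,0,0,1],[0,0,-0.4,0,0,0,1],[0,0,-0.26,0,0,0,1],[0,0,0,0,0,0,1]]'
python3 -m handwheel '[[0,0,0,0,0,0,0],[0,0,0,0,0,0,0],[0,0,0,0,0,0,0],[0,0,0,0,0,0,0],[0,0,0,0,0,0,0],[0,0,0,0,0,0,0],[0,0,0,0,0,0,0],[0,0,0,0,0,0,0]]'
```

```text
t: 4.2
tcp_pos: [0.4703, -0.3102, 0.0072]
tool_rot: [-1.973, -2.444, -0.0]
ft_force: [0.2, 0.9, 0.5]
width: 0.094
t: 5.2
tcp_pos: [0.4701, -0.3103, 0.007]
tool_rot: [-1.974, -2.444, 0.0]
ft_force: [-0.4, 0.1, -0.0]
width: 0.0258
```

```bash
python3 -m handwheel '[[0,0,0.5,0,0,0,0],[0,0,1,0,0,0,0],[0,0,1,0,0,0,0],[0,0.5,1,0,0,0,0],[0,0.7,1,0,0,0,0],[0,0.7,0,0.73,0.16,0,0],[0,0.7,0,0.73,0.16,0,0],[0,0.7,0,0.73,0.16,0,0],[0,0,0,0.73,0.16,0,0],[0,0,0,0.73,0.16,0,0],[0,0,0,0.73,0.16,0,0],[0,0,0,0,0,0,0]]'
python3 - <<'E'
from h import *
snap('wrist','w2');snap('side','s2')
o=bot.get_obs();print(o['tcp_pos'],o['ft_force'],o['qpos'],o['width']);R=cv2.Rodrigues(o['tool_rot'])[0];print(R.round(3), np.degrees(np.arccos(-R[2,2])))
E
```

```text
t: 6.7
tcp_pos: [0.4695, -0.1797, 0.1871]
tool_rot: [-1.689, -2.086, -0.461]
ft_force: [0.1, 0.1, -1.8]
width: 0.0256
[ 0.4700212  -0.17851619  0.18756464] [ 0.33910094  0.0125748  -2.5646679 ] [ 0.10813858  0.52389502  0.59512823  1.72156118 -0.6009935   1.4779512
  1.12679215] 0.025171346816147126
[[-0.18   0.977 -0.109]
 [ 0.841  0.211  0.499]
 [ 0.511 -0.002 -0.86 ]] 30.70077467467717
```

View pics/w2.png

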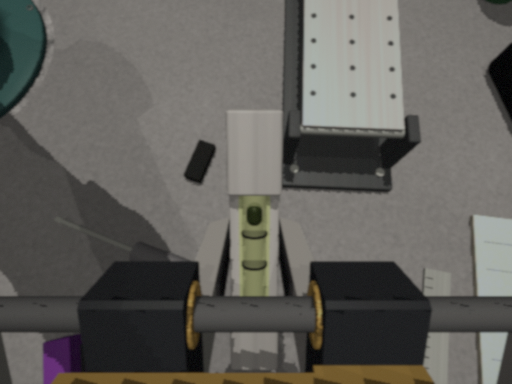

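View pics/s2.png

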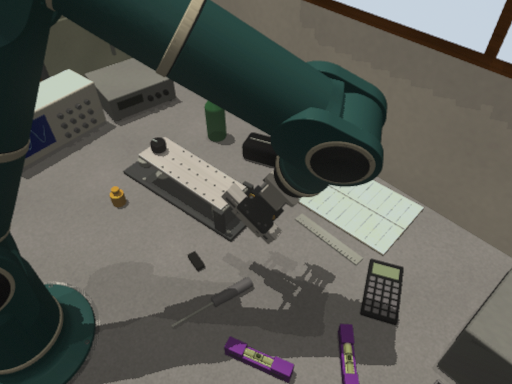

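Tipped 30.7° in the air, and the bubble has run to the high end at (255,214). I'll hold briefly, then untip to the shelf's slope and move over the shelf.

```bash
python3 -m handwheel '[[0,0,0,0,0,0,0],[0,0,0,0,0,0,0],[0.1,0.5,0,-0.75,-0.17,0,0],[0.2,0.7,0,-0.75,-0.17,0,0],[0.2,0.9,0,-0.75,-0.17,0,0],[0.2,0.9,0,-0.75,-0.17,-0.2,0],[0.2,0.9,0,-0.75,-0.17,-0.2,0],[0.2,0.9,0,0,0,0,0],[0.2,0.7,0,0,0,0,0],[0,0.4,0,0,0,0,0],[0,0,0,0,0,0,0],[0,0,0,0,0,0,0]]'
python3 - <<'E'
from h import *
snap('wrist','w3')
o=bot.get_obs();print(o['tcp_pos'],o['ft_force'],o['qpos'],o['width']);R=cv2.Rodrigues(o['tool_rot'])[0];print(R.round(3))
W,p,d=world('top','top0')
m=np.zeros(d.shape,bool); m[198:222,130:155]=True; k=W[m&(W[...,2]>0.128)&(W[...,2]<.16)]; print(len(k),k.mean(0),k.min(0),k.max(0),cv2.minEnclosingCircle(k[:,:2].astype(np.float32)))
E
```

```text
t: 8.3
tcp_pos: [0.5219, 0.0564, 0.1871]
tool_rot: [-1.996, -2.354, -0.085]
ft_force: [-0.3, 0.1, -1.9]
width: 0.0255
[0.52197234 0.05635195 0.18710525] [-0.77762363  0.23611995 -1.467848  ] [-0.61572772  0.2950107   0.59553339  1.89913064 -0.28415113  1.01672219
  0.2761992 ] 0.025771811648281934
[[-0.163  0.987 -0.005]
 [ 0.984  0.163  0.077]
 [ 0.076  0.007 -0.997]]
239 [0.49553939 0.22180709 0.13572478] [0.47513116 0.20217219 0.12838291] [0.51503665 0.24121542 0.1410587 ] ((0.49590036273002625, 0.2221573293209076), 0.020910799503326416)
```

View pics/w3.png

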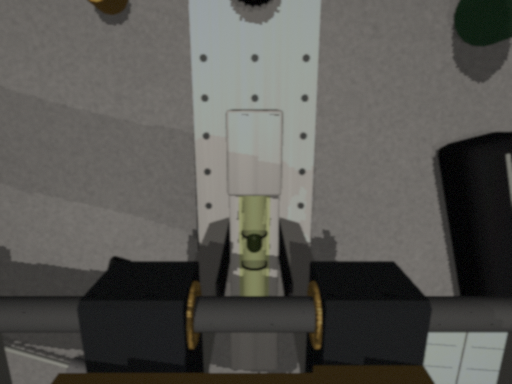

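The level is aligned with the shelf and centred at column 255, as is the shelf. I'll lower it.

```bash
python3 -m handwheel '[[0,0.12,-0.6,0,0,0,0],[0,0,-0.7,0,0,0,0],[0,0,-0.4,0,0,0,0],[0,0,-0.2,0,0,0,0],[0,0,-0.1,0,0,0,0],[0,0,0,0,0,0,0]]'
python3 -m handwheel '[[0,0,-0.05,0,0,0,0],[0,0,-0.05,0,0,0,0],[0,0,0,0,0,0,0],[0,0,0,0,0,0,0]]'
```

```text
t: 9.1
tcp_pos: [0.5224, 0.0624, 0.1074]
tool_rot: [-1.995, -2.356, -0.086]
ft_force: [0.4, 0.6, -2.4]
width: 0.0257
t: 9.6
tcp_pos: [0.5221, 0.0625, 0.1031]
tool_rot: [-1.995, -2.355, -0.085]
ft_force: [0.0, -0.7, -1.9]
width: 0.0258
```

```bash
python3 -m handwheel '[[0,0,-0.04,0,0,0,0],[0,0,-0.02,0,0,0,0],[0,0,0,0,0,0,0]]'
python3 -m handwheel '[[0,0,-0.02,0,0,0,0],[0,0,0,0,0,0,0]]'
python3 -m handwheel '[[0,0,-0.02,0,0,0,0],[0,0,0,0,0,0,0]]'
```

```text
t: 9.98
tcp_pos: [0.522, 0.0625, 0.1005]
tool_rot: [-1.995, -2.355, -0.085]
ft_force: [-0.1, 1.0, -2.4]
width: 0.0257
t: 10.22
tcp_pos: [0.5222, 0.0625, 0.1]
tool_rot: [-1.995, -2.355, -0.085]
ft_force: [-1.7, -0.0, 3.5]
width: 0.0259
t: 10.48
tcp_pos: [0.5222, 0.0627, 0.0992]
tool_rot: [-1.994, -2.356, -0.086]
ft_force: [-1.6, 0.8, 6.1]
width: 0.0258
```

It made contact at the predicted height. I'll release and rise.

```bash
python3 -m handwheel '[[0,0,0.02,0,0,0,0],[0,0,0,0,0,0,0.6],[0,0,0,0,0,0,0.6],[0,0,0,0,0,0,0.6],[0,0,0,0,0,0,0.6],[0,0,0.3,0,0,0,0.8],[0,0,0.6,-0.3,-0.05,0,1],[0,0,0.9,-0.3,-0.05,0,1],[0,0,0.9,0,0,0,1],[0,0.3,0,0,0,0,1],[0,0,0,0,0,0,1]]'
python3 - <<'E'
from h import *
snap('wrist','w4')
o=bot.get_obs();print(o['tcp_pos'],o['ft_force'],o['width']);R=cv2.Rodrigues(o['tool_rot'])[0];print(R.round(3))
W,p,d=world('wrist','w4')
E
```

```text
t: 11.85
tcp_pos: [0.5219, 0.0754, 0.2078]
tool_rot: [2.027, 2.398, 0.013]
ft_force: [0.9, -0.3, -1.0]
width: 0.0937
[0.52170342 0.07473414 0.20737005] [-0.32306571 -0.31479249 -0.02068139] 0.09390914544134307
[[-0.166  0.986  0.006]
 [ 0.986  0.166  0.005]
 [ 0.004  0.006 -1.   ]]
```

View pics/w4.png

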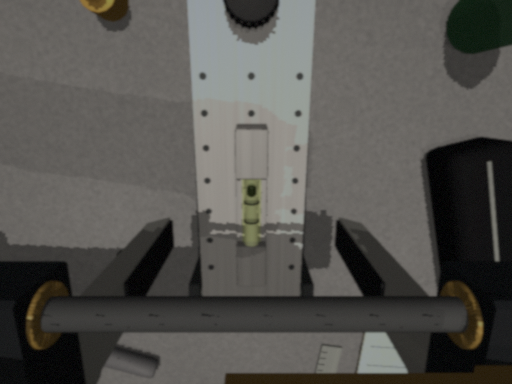

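The level lies along the shelf with its bubble at the high (knob) end. I'll go above the knob and look.

```bash
python3 -m handwheel '[[-0.15,0.7,0,0.15,0.02,0,1],[-0.2,0.8,0,0.15,0.03,0,1],[-0.2,0.8,-0.2,0.15,0.03,0,1],[-0.1,0.8,-0.4,0.17,0.02,0,1],[0,0.6,-0.4,0,0,0,1],[0,0,0,0,0,0,1],[0,0,0,0,0,0,1]]'
python3 - <<'E'
from h import *
snap('wrist','w5')
o=bot.get_obs();print(o['tcp_pos'],o['ft_force'],o['qpos']);R=cv2.Rodrigues(o['tool_rot'])[0];print(R.round(3))
W,p,d=world('wrist','w5')
m=(W[...,2]>.122)&(W[...,2]<.15)&(abs(W[...,0]-.496)<.035)&(abs(W[...,1]-.223)<.035)
k=W[m]; print(len(k),k.mean(0),k.min(0),k.max(0),cv2.minEnclosingCircle(k[:,:2].astype(np.float32)))
E
```

```text
t: 12.78
tcp_pos: [0.4964, 0.2216, 0.1677]
tool_rot: [-1.995, -2.354, -0.087]
ft_force: [0.3, -0.1, -0.1]
width: 0.0936
[0.49657763 0.22146934 0.16795265] [ 0.96712438  0.38489995 -0.44742798] [-0.86863744  0.33226671  0.53122031  1.89169497 -0.29650903  0.95810987
 -0.02828087]
[[-0.163  0.987 -0.005]
 [ 0.983  0.163  0.079]
 [ 0.078  0.008 -0.997]]
2816 [0.49459792 0.22262659 0.13460099] [0.47408558 0.20014963 0.12203547] [0.5158027  0.24222685 0.13832027] ((0.49497973918914795, 0.2210853397846222), 0.021356575191020966)
```

View pics/w5.png

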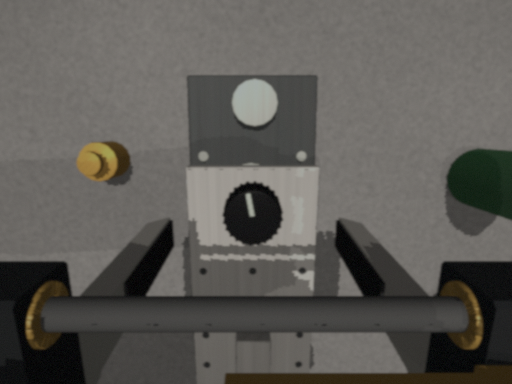

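The knob (252,213) has its mark slightly counter-clockwise of +y, about -0.1 rad. Its centre is at (0.495, 0.222) with radius about 21 mm, and both views agree. I'll descend and grip.

```bash
python3 -m handwheel '[[-0.03,0.03,-0.6,0,0,0,1],[0,0.03,-0.5,0,0,0,1],[0,0.02,-0.28,0,0,0,1],[0,0,0,0,0,0,0],[0,0,0,0,0,0,0],[0,0,0,0,0,0,0],[0,0,0,0,0,0,0],[0,0,0,0,0,0,0],[0,0,0,0,0,0,0]]'
python3 -c "
from h import *
o=bot.get_obs();print(o['torque'],o['qpos'],o['tool_rot'])"
```

```text
t: 13.95
tcp_pos: [0.495, 0.2257, 0.1127]
tool_rot: [-1.994, -2.354, -0.088]
ft_force: [0.1, -0.2, -0.7]
width: 0.039
[-0.12184253  0.12451971 -0.01133815] [-0.84265112  0.4085965   0.49765835  1.93624251 -0.3582893   0.84902918
  0.02220076] [-1.99357844 -2.35442691 -0.0881968 ]
```

Gripped at 39 mm. I'll turn it clockwise by 1.25 rad about the knob axis.

```bash
python3 -m handwheel '[[0,0,0,-0.01,0.07,-0.95,0],[0,0,0,-0.01,0.07,-0.95,0],[0,0,0,-0.01,0.07,-0.95,0],[0,0,0,-0.01,0.07,-0.95,0],[0,0,0,-0.01,0.07,-0.95,0],[0,0,0,-0.01,0.07,-0.95,0],[0,0,0,-0.01,0.07,-0.95,0],[0,0,0,-0.01,0.07,-0.95,0],[0,0,0,-0.01,0.07,-0.95,0],[0,0,0,-0.01,0.07,-0.95,0],[0,0,0,-0.01,0.07,-0.95,0],[0,0,0,0,0,0,0]]'
python3 -c "
from h import *
o=bot.get_obs();R=cv2.Rodrigues(o['tool_rot'])[0];print(R.round(3),o['torque'],o['qpos'])"
python3 -m handwheel '[[0,0,0,0,0,0,1],[0,0,0,0,0,0,1],[0,0,0,0,0,0,1],[0,0,0,0,0,0,1],[0,0,0,0,0,0,1],[0,-0.02,0.4,0,0,0,1],[0,-0.02,0.6,0,0,0,1],[0,-0.03,0.6,0,0,0,1],[0,-0.03,0.5,0,0,0,1],[0,0,0,0,0,0,1]]'
python3 - <<'E'
from h import *
snap('wrist','w6')
o=bot.get_obs();print(o['tcp_pos'],o['ft_force'])
E
```

```text
t: 15.45
tcp_pos: [0.4974, 0.2243, 0.113]
tool_rot: [-2.989, -0.724, -0.028]
ft_force: [16.4, -4.7, -8.6]
width: 0.0395
[[ 0.889  0.458  0.002]
 [ 0.456 -0.887  0.069]
 [ 0.033 -0.06  -0.998]] [-1.80449772 -3.7968498  -0.37738213] [-1.06858634  0.48340984  0.79514237  1.94020916 -0.52623158  0.89467991
 -1.09056682]
t: 16.7
tcp_pos: [0.4955, 0.2219, 0.1983]
tool_rot: [-2.983, -0.728, -0.024]
ft_force: [-0.4, -0.2, -0.0]
width: 0.0941
[0.49497076 0.22189444 0.197158  ] [-0.01331105  0.4810762  -0.3932583 ]
```

View pics/w6.png

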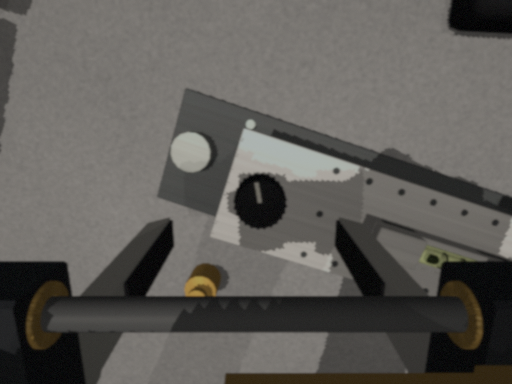

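The mark turned with the gripper (1.257 rad), so the knob should be near +1.15. Now I'll shut the fingers and turn the tool so its y runs along the shelf, placing it above the level's knob-side end.

```bash
python3 -m handwheel '[[0.1,-0.5,0,-0.2,-0.03,-0.65,0],[0.1,-0.6,0,-0.2,-0.03,-0.65,0],[0.1,-0.6,-0.2,-0.2,-0.03,-0.65,0],[0.1,-0.6,-0.3,0,0,-0.65,0],[0.08,-0.45,-0.3,0,0,0,0],[0,0,-0.2,0,0,0,0],[0,0,0,0,0,0,0],[0,0,0,0,0,0,0]]'
python3 - <<'E'
from h import *
snap('wrist','w7')
o=bot.get_obs();print(o['tcp_pos'],o['ft_force'],o['width'],o['qpos']);print(cv2.Rodrigues(o['tool_rot'])[0].round(3))
E
```

```text
t: 17.75
tcp_pos: [0.5141, 0.1125, 0.1568]
tool_rot: [3.125, 0.264, 0.023]
ft_force: [0.6, 0.0, -0.1]
width: 0.0173
[0.51415188 0.11239239 0.15685664] [0.44251683 0.23192371 0.73971888] 0.013378509234190266 [-1.04398534  0.4327779   0.96176537  1.94162697 -0.42265073  0.96974558
 -1.28703591]
[[ 0.986  0.167  0.015]
 [ 0.168 -0.986 -0.004]
 [ 0.014  0.007 -1.   ]]
```

View pics/w7.png

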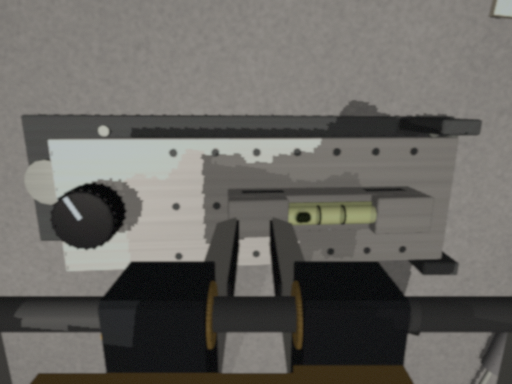

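The view is clear: the level's knob-side end is under the fingers (229–288, 190–235) and the vial (290–375, 215) is fully visible. I'll check the offset across.

```bash
python3 - <<'E'
from h import *
W,p,d=world('wrist','w7')
z=np.load('pics/w7.npz');R=cv2.Rodrigues(z['rot'])[0];T=(W-z['pos'])@R
m=np.zeros(d.shape,bool);m[185:225,225:440]=True
ht=W[...,2]-(.085+.075*(W[...,1]+.047))
m&=(ht>.018)&(ht<.045)
k=T[m];print(m.sum(),np.percentile(k,[1,50,99],0).round(4),cv2.minAreaRect(k[:,:2].astype(np.float32)))
E
```

```text
6323 [[-0.0093 -0.0149  0.0235]
 [ 0.0045  0.0556  0.0327]
 [ 0.0121  0.1206  0.0472]] ((0.0005708616226911545, 0.05257587879896164), (0.023076850920915604, 0.1405448466539383), 0.4238917827606201)
```

```bash
python3 -m handwheel '[[0,0,-0.3,0,0,0,0],[0,0,-0.2,0,0,0,0],[0,0,-0.05,0,0,0,0],[0,0,0,0,0,0,0]]'
python3 -m handwheel '[[0,0,-0.06,0,0,0,0],[0,0,-0.06,0,0,0,0],[0,0,0,0,0,0,0]]'
python3 -m handwheel '[[0,0,-0.06,0,0,0,0],[0,0,-0.06,0,0,0,0],[0,0,0,0,0,0,0]]'
```

```text
t: 18.3
tcp_pos: [0.5141, 0.1115, 0.1345]
tool_rot: [3.125, 0.262, 0.023]
ft_force: [0.5, -0.5, -0.3]
width: 0.0004
t: 18.68
tcp_pos: [0.5142, 0.1118, 0.1298]
tool_rot: [3.125, 0.262, 0.023]
ft_force: [0.7, 1.5, 3.1]
width: 0.0004
t: 19.05
tcp_pos: [0.5141, 0.1117, 0.1249]
tool_rot: [3.125, 0.262, 0.023]
ft_force: [0.2, 0.8, 2.5]
width: 0.0005
```

```bash
python3 -m handwheel '[[0,0,-0.05,0,0,0,0],[0,0,-0.03,0,0,0,0],[0,0,0,0,0,0,0]]'
python3 -m handwheel '[[0,0,-0.02,0,0,0,0],[0,0,0,0,0,0,0]]'
```

```text
t: 19.42
tcp_pos: [0.5141, 0.1116, 0.1217]
tool_rot: [3.125, 0.262, 0.023]
ft_force: [-0.3, 1.5, 3.5]
width: 0.0005
t: 19.68
tcp_pos: [0.5141, 0.1117, 0.121]
tool_rot: [3.125, 0.262, 0.023]
ft_force: [0.9, 1.2, 4.4]
width: 0.0004
```

```bash
python3 -m handwheel '[[0,0,-0.02,0,0,0,0],[0,0,0,0,0,0,0]]'
python3 -m handwheel '[[0,0,-0.02,0,0,0,0],[0,0,0,0,0,0,0]]'
python3 -m handwheel '[[0,0,-0.02,0,0,0,0],[0,0,0,0,0,0,0]]'
```

```text
t: 19.92
tcp_pos: [0.5141, 0.1117, 0.1202]
tool_rot: [3.125, 0.262, 0.023]
ft_force: [-0.6, 2.9, 3.7]
width: 0.0007
t: 20.18
tcp_pos: [0.5142, 0.1118, 0.1198]
tool_rot: [3.125, 0.262, 0.023]
ft_force: [-3.4, 2.7, 12.7]
width: 0.0006
t: 20.42
tcp_pos: [0.5143, 0.1118, 0.1195]
tool_rot: [3.126, 0.262, 0.023]
ft_force: [-6.8, 2.7, 25.0]
width: 0.0005
```

The foot has landed. I'll back off to about 12 N, let the bubble settle and look.

```bash
python3 -m handwheel '[[0,0,0.02,0,0,0,0],[0,0,0,0,0,0,0],[0,0,0,0,0,0,0],[0,0,0,0,0,0,0],[0,0,0,0,0,0,0],[0,0,0,0,0,0,0],[0,0,0,0,0,0,0],[0,0,0,0,0,0,0]]'
python3 - <<'E'
from h import *
snap('wrist','w8')
i=cv2.imread('pics/w8.png')[180:250,260:390]; cv2.imwrite('pics/w8z.png',cv2.resize(i,None,fx=6,fy=6,interpolation=2))
E
```

```text
t: 21.42
tcp_pos: [0.5142, 0.1118, 0.1197]
tool_rot: [3.125, 0.262, 0.023]
ft_force: [-3.6, 2.1, 12.1]
width: 0.0003
```

View pics/w8z.png

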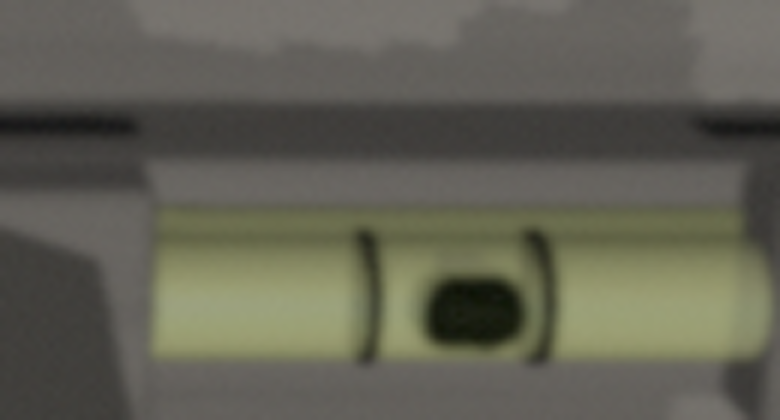

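View pics/w8.png

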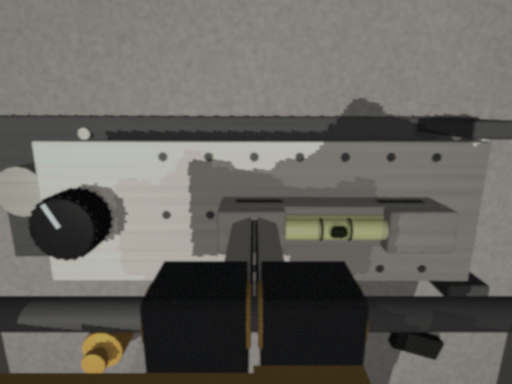

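The bubble sits about 1.5–2 mm towards the hinge, between rings at zoom columns 368 and 541 (bubble 475). With parallax allowed for I take about 2 mm. The knob end must rise, so about 0.24 rad more clockwise. I'll lift gently and go back to the knob.

```bash
python3 -m handwheel '[[0,0,0.06,0,0,0,0],[0,0,0.08,0,0,0,0],[0,0,0.08,0,0,0,0],[0,0,0.1,0,0,0,0],[0,0,0.2,0,0,0,0],[0,0,0.5,0,0,0,0.5],[-0.1,0.5,0.5,0.2,0.03,0.85,1],[-0.1,0.6,0,0.2,0.03,0.85,1],[-0.1,0.6,0,0.2,0.03,0.85,1],[-0.1,0.6,0,0,0,0.85,1],[-0.07,0.4,0,0,0,0.85,1],[0,0,0,0,0,0,1]]'
python3 - <<'E'
from h import *
snap('wrist','w9')
o=bot.get_obs();print(o['tcp_pos'],o['ft_force'],o['width'],o['qpos']);print(cv2.Rodrigues(o['tool_rot'])[0].round(3))
W,p,d=world('wrist','w9')
m=(W[...,2]>.124)&(W[...,2]<.15)&(abs(W[...,0]-.496)<.035)&(abs(W[...,1]-.223)<.035)
k=W[m]; print(len(k),k.mean(0),k.min(0),k.max(0),cv2.minEnclosingCircle(k[:,:2].astype(np.float32)))
E
```

```text
t: 22.98
tcp_pos: [0.4954, 0.2205, 0.1812]
tool_rot: [-2.897, -1.022, -0.006]
ft_force: [0.1, 0.5, -0.3]
width: 0.067
[0.49549993 0.21948992 0.1810277 ] [ 0.55629739 -1.87920248  0.33078373] 0.07077780179152558 [-1.07984234  0.37968597  0.80813641  1.87509847 -0.40036754  1.0322583
 -0.99135303]
[[ 0.781  0.624 -0.019]
 [ 0.624 -0.779  0.067]
 [ 0.027 -0.064 -0.998]]
2487 [0.49648539 0.22210956 0.13474857] [0.47473929 0.2005081  0.12413173] [0.51595391 0.24239119 0.13856115] ((0.4950219392776489, 0.22140677273273468), 0.02122960425913334)
```

View pics/w9.png

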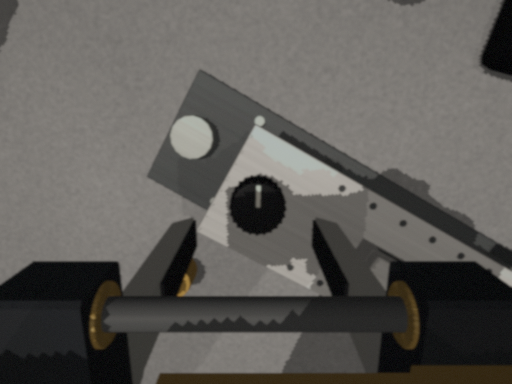

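```bash
python3 -m handwheel '[[0,0.03,-0.4,0,0,0,1],[0,0.05,-0.6,0,0,0,1],[0,0.04,-0.5,0,0,0,1],[0,0,-0.22,0,0,0,1],[0,0,0,0,0,0,1],[0,0,0,0,0,0,0],[0,0,0,0,0,0,0],[0,0,0,0,0,0,0],[0,0,0,0,0,0,0],[0,0,0,0,0,0,0],[0,0,0,0,0,0,0]]'
python3 -c "
from h import *
o=bot.get_obs();print(cv2.Rodrigues(o['tool_rot'])[0][:,1],o['ft_force'])"
python3 -m handwheel '[[0,0,0,-0.01,0.05,-0.7,0],[0,0,0,-0.01,0.05,-0.7,0],[0,0,0,-0.01,0.05,-0.7,0],[0,0,0,0,0,0,0]]'
python3 -c "
from h import *
o=bot.get_obs();print(cv2.Rodrigues(o['tool_rot'])[0][:,1],o['ft_force'],o['qpos'])"
```

```text
t: 24.4
tcp_pos: [0.4959, 0.2237, 0.1115]
tool_rot: [-2.899, -1.019, -0.007]
ft_force: [-0.1, 1.6, 0.3]
width: 0.0394
[ 0.62531894 -0.77780795 -0.06317443] [-0.08193884  1.5621743   0.30899769]
t: 24.9
tcp_pos: [0.496, 0.2236, 0.1115]
tool_rot: [-3.003, -0.643, 0.008]
ft_force: [3.5, -5.0, -0.8]
width: 0.0391
[ 0.40885313 -0.90994783 -0.06952749] [ 3.49513383 -5.02220172 -0.79903261] [-1.06544348  0.499035    0.80326244  1.92893109 -0.53944023  0.92236318
 -1.13037139]
```

Turned by 0.255 rad. I'll release and return to press.

```bash
python3 -m handwheel '[[0,0,0,0,0,0,1],[0,0,0,0,0,0,1],[0,0,0,0,0,0,1],[0,0,0,0,0,0,1],[0,0,0,0,0,0,1],[0,-0.02,0.4,0,0,0,1],[0,-0.03,0.7,0,0,0,1],[0,-0.03,0.6,0,0,0,0]]'
python3 -m handwheel '[[0.1,-0.6,0,-0.2,-0.03,-0.5,0],[0.1,-0.7,0,-0.2,-0.03,-0.5,0],[0.1,-0.7,0,-0.2,-0.03,-0.5,0],[0.1,-0.5,-0.3,0,0,-0.55,0],[0.05,-0.22,-0.3,0,0,0,0],[0,0,-0.2,0,0,0,0],[0,0,0,0,0,0,0],[0,0,0,0,0,0,0]]'
```

```text
t: 25.9
tcp_pos: [0.4956, 0.221, 0.1814]
tool_rot: [-3.001, -0.646, 0.008]
ft_force: [0.8, 0.8, 0.0]
width: 0.0875
t: 26.9
tcp_pos: [0.5134, 0.1129, 0.1476]
tool_rot: [3.128, 0.281, -0.006]
ft_force: [-0.1, -0.6, 0.7]
width: 0.0074
```

```bash
python3 -m handwheel '[[0,0,0,0,0,0,0],[0,0,-0.2,0,0,0,0],[0,0,-0.1,0,0,0,0],[0,0,-0.06,0,0,0,0],[0,0,-0.06,0,0,0,0],[0,0,-0.06,0,0,0,0],[0,0,-0.06,0,0,0,0],[0,0,-0.04,0,0,0,0],[0,0,0,0,0,0,0]]'
python3 -m handwheel '[[0,0,-0.03,0,0,0,0],[0,0,0,0,0,0,0]]'
python3 -m handwheel '[[0,0,-0.02,0,0,0,0],[0,0,0,0,0,0,0]]'
```

```text
t: 28.02
tcp_pos: [0.5134, 0.1124, 0.1242]
tool_rot: [3.128, 0.279, -0.006]
ft_force: [-0.1, 1.2, 3.0]
width: 0.0005
t: 28.28
tcp_pos: [0.5133, 0.1125, 0.123]
tool_rot: [3.128, 0.279, -0.006]
ft_force: [0.3, 0.9, 3.8]
width: 0.0002
t: 28.52
tcp_pos: [0.5133, 0.1125, 0.1222]
tool_rot: [3.128, 0.279, -0.006]
ft_force: [-0.2, 1.2, 3.4]
width: 0.0003
```

```bash
python3 -m handwheel '[[0,0,-0.02,0,0,0,0],[0,0,0,0,0,0,0]]'
python3 -m handwheel '[[0,0,-0.015,0,0,0,0],[0,0,0,0,0,0,0]]'
```

```text
t: 28.78
tcp_pos: [0.5133, 0.1125, 0.1214]
tool_rot: [3.128, 0.279, -0.007]
ft_force: [0.4, 1.6, 2.5]
width: 0.0005
t: 29.02
tcp_pos: [0.5133, 0.1125, 0.1208]
tool_rot: [3.128, 0.279, -0.007]
ft_force: [0.2, 2.5, 4.1]
width: 0.0006
```

```bash
python3 -m handwheel '[[0,0,-0.01,0,0,0,0],[0,0,0,0,0,0,0]]'
python3 -m handwheel '[[0,0,-0.01,0,0,0,0],[0,0,0,0,0,0,0]]'
```

```text
t: 29.28
tcp_pos: [0.5134, 0.1126, 0.1207]
tool_rot: [3.129, 0.279, -0.006]
ft_force: [-2.7, 2.4, 10.6]
width: 0.0005
t: 29.52
tcp_pos: [0.5134, 0.1126, 0.1205]
tool_rot: [3.129, 0.279, -0.006]
ft_force: [-5.3, 2.3, 16.2]
width: 0.0005
```

```bash
python3 -m handwheel '[[0,0,0.006,0,0,0,0],[0,0,0,0,0,0,0],[0,0,0,0,0,0,0],[0,0,0,0,0,0,0],[0,0,0,0,0,0,0],[0,0,0,0,0,0,0],[0,0,0,0,0,0,0],[0,0,0,0,0,0,0],[0,0,0,0,0,0,0]]'
python3 - <<'E'
from h import *
snap('wrist','w10'); snap('top','top10'); snap('side','side10')
i=cv2.imread('pics/w10.png')[180:250,260:390]; cv2.imwrite('pics/w10z.png',cv2.resize(i,None,fx=6,fy=6,interpolation=2))
W,p,d=world('wrist','w10')
z=np.load('pics/w10.npz');R=cv2.Rodrigues(z['rot'])[0];T=(W-z['pos'])@R
# tube profile
for r in (218,222,226,230,234): print(r,T[r,325].round(4),T[r,338].round(4),T[r,360].round(4), p[r,338])
E
```

```text
t: 30.65
tcp_pos: [0.5134, 0.1126, 0.1206]
tool_rot: [3.129, 0.279, -0.006]
ft_force: [-2.4, 2.4, 12.9]
width: 0.0005
218 [0.0054 0.0436 0.009 ] [0.0051 0.0517 0.0099] [0.0049 0.0652 0.0103] [ 99 102  72]
222 [0.0046 0.0427 0.0042] [0.0047 0.0502 0.0038] [0.0042 0.0637 0.0052] [116 117  87]
226 [0.003  0.0422 0.0017] [0.0035 0.0495 0.0004] [0.0027 0.0629 0.0024] [53 54 36]
230 [0.001  0.0421 0.0004] [ 0.0016  0.0492 -0.001 ] [0.0008 0.0626 0.0009] [25 30 20]
234 [-0.0016  0.0423  0.0007] [-0.001   0.0495 -0.0007] [-0.0015  0.0626  0.0004] [23 28 16]
```

View pics/w10z.png

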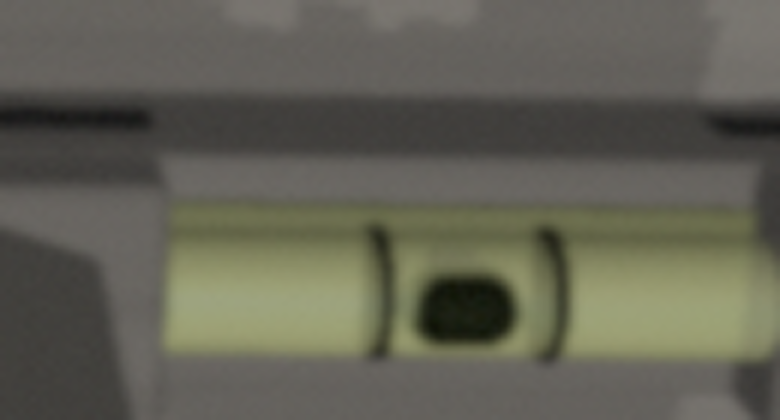

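View pics/side10.png

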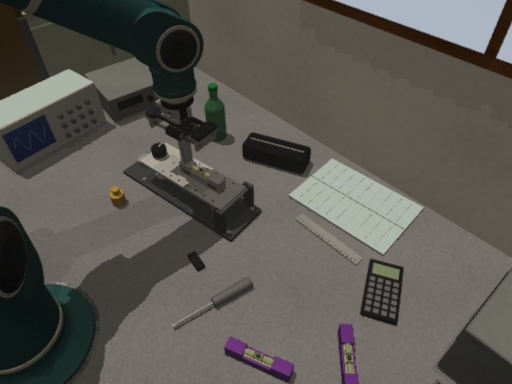

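View pics/top10.png

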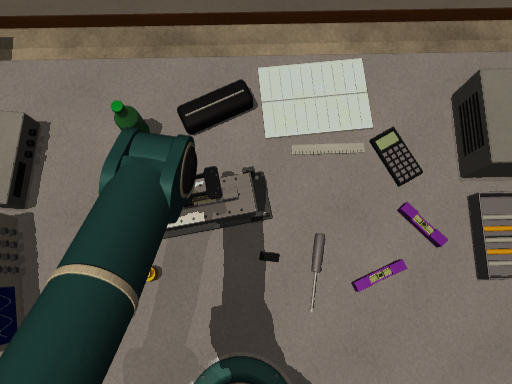

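The bubble now looks nearly centred. In the depth image the bead stands proud of the tube, so I'll compute its position along the level in 3D for this view and the earlier one.

```bash
python3 - <<'E'
from h import *
for f in('w8','w10'):
    W,p,d=world('wrist',f)
    z=np.load(f'pics/{f}.npz');R=cv2.Rodrigues(z['rot'])[0];T=(W-z['pos'])@R
    g=p.sum(2).astype(int)
    m=np.zeros(d.shape,bool);m[222:242,318:360]=True;m&=g<130
    n,l,s,c=cv2.connectedComponentsWithStats(m.astype(np.uint8))
    res={}
    for i in range(1,n):
        if s[i,4]<12: continue
        k=T[l==i]; print(f,s[i],c[i].round(1),np.median(k,0).round(4),'y',k[:,1].min().round(4),k[:,1].max().round(4))
    r=231
    print('row',g[r,318:360]); print((T[r,318:360,2]*1e4).round().astype(int)); print((T[r,318:360,1]*1e4).round().astype(int))
E
```

```text
w8 [332 227  15  10 133] [338.7 231.6] [ 0.0003  0.0499 -0.0002] y 0.046 0.0545
row [395 357 324 262 210 269 365 419 427 412 379 334 264 158  76  67  67  80
  72  76  75  74  71  73  68  68  58  65 118 209 280 305 257 191 248 350
 411 433 435 432 432 436]
[  9   4   7   5   8   7  11   1  12  11  12  14  12  12   2  -1   1  -1
 -15 -17   6 -13  -3  -2 -16  -6  -5  -1   9  23  15  18  11   3   7  15
  13  11  13  29  13  13]
[381 386 393 398 404 410 417 420 429 434 440 447 452 458 461 466 473 478
 480 485 497 498 506 513 514 523 529 536 545 555 558 565 569 572 579 587
 593 598 604 616 616 622]
w10 [330 227  15  10 132] [337.2 231.5] [ 0.0004  0.0491 -0.0002] y 0.0007 0.0531
row [442 428 397 360 325 266 206 244 317 344 314 238 137  82  67  64  71  80
  71  67  70  70  73  72  67  67  82 170 283 352 366 356 341 322 260 187
 236 352 414 437 438 439]
[ 18  18  13  10  11  11   0   7   6   3  21  25  -4  -8   3  -9 -11  -6
   1   2 -13  -8  -4   0 -11  -1   3  -6   9   7   9   8  21   8   5  -2
  -6  13   1  10   5   1]
[383 389 394 399 405 411 414 422 427 432 442 449 448 453 462 464 469 477
 484 490 492 499 506 513 516 524 531 535 545 550 556 562 572 574 578 582
 587 599 600 609 613 618]
```

Corrected for parallax, the bubble is about 1.0 mm towards the knob end; before the last turn it was +1.1 mm. It's inside the 2.2 mm limit, but half the time remains, so I'll back the knob off about 0.12 rad to centre it better.

```bash
python3 -m handwheel '[[0,0,0.06,0,0,0,0],[0,0,0.08,0,0,0,0],[0,0,0.08,0,0,0,0],[0,0,0.1,0,0,0,0],[0,0,0.2,0,0,0,0],[0,0,0.5,0,0,0,0.5],[-0.1,0.5,0.5,0.2,0.03,0.5,1],[-0.1,0.6,0,0.2,0.03,0.5,1],[-0.1,0.6,0,0.2,0.03,0.5,1],[-0.1,0.6,0,0,0,0.5,1],[-0.05,0.45,0,0,0,0,1],[0,0,0,0,0,0,1]]'
python3 -c "
from h import *
o=bot.get_obs();print(cv2.Rodrigues(o['tool_rot'])[0].round(3),o['tcp_pos'],o['qpos'])"
```

```text
t: 32.3
tcp_pos: [0.4949, 0.2239, 0.1806]
tool_rot: [-3.004, -0.64, 0.017]
ft_force: [-0.0, -0.1, 0.2]
width: 0.067
[[ 0.913  0.407 -0.026]
 [ 0.407 -0.911  0.066]
 [ 0.004 -0.071 -0.997]] [0.49487576 0.22394211 0.18060278] [-1.12860526  0.40716997  0.87196252  1.86921953 -0.44042838  1.05132192
 -1.21824086]
```

```bash
python3 -m handwheel '[[0.01,0,-0.4,0,0,0,1],[0.01,0,-0.6,0,0,0,1],[0,0,-0.5,0,0,0,1],[0,0,-0.22,0,0,0,1],[0,0,0,0,0,0,1],[0,0,0,0,0,0,0],[0,0,0,0,0,0,0],[0,0,0,0,0,0,0],[0,0,0,0,0,0,0],[0,0,0,0,0,0,0],[0,0,0,0,0,0,0]]'
python3 -c "
from h import *
o=bot.get_obs();print(cv2.Rodrigues(o['tool_rot'])[0][:,1],o['ft_force'])"
python3 -m handwheel '[[0,0,0,0,-0.04,0.5,0],[0,0,0,0,-0.04,0.5,0],[0,0,0,0,0,0,0]]'
python3 -c "
from h import *
o=bot.get_obs();print(cv2.Rodrigues(o['tool_rot'])[0][:,1],o['ft_force'])"
```

```text
t: 33.67
tcp_pos: [0.4958, 0.2233, 0.1123]
tool_rot: [-3.002, -0.638, 0.017]
ft_force: [-0.3, -3.0, 1.6]
width: 0.0396
[ 0.40561265 -0.91113439 -0.07288687] [-0.2831753  -2.95439759  1.60435465]
t: 34.05
tcp_pos: [0.4958, 0.2232, 0.1124]
tool_rot: [-2.961, -0.818, 0.009]
ft_force: [-3.2, 4.2, 2.6]
width: 0.0394
[ 0.51240262 -0.85601812 -0.06838521] [-3.18715976  4.24302612  2.58936797]
```

```bash
python3 -m handwheel '[[0,0,0,0,0,0,1],[0,0,0,0,0,0,1],[0,0,0,0,0,0,1],[0,0,0,0,0,0,1],[0,0,0,0,0,0,1],[0,-0.02,0.4,0,0,0,1],[0,-0.03,0.7,0,0,0,1],[0,-0.03,0.6,0,0,0,0]]'
python3 -m handwheel '[[0.1,-0.6,0,-0.2,-0.03,-0.75,0],[0.1,-0.7,0,-0.2,-0.03,-0.75,0],[0.1,-0.7,0,-0.2,-0.03,-0.75,0],[0.1,-0.5,-0.3,0,0,-0.8,0],[0.05,-0.2,-0.3,0,0,0,0],[0,0,-0.2,0,0,0,0],[0,0,0,0,0,0,0],[0,0,0,0,0,0,0],[0,0,0,0,0,0,0]]'
```

```text
t: 35.05
tcp_pos: [0.4964, 0.219, 0.1822]
tool_rot: [-2.963, -0.817, 0.007]
ft_force: [-0.2, -0.1, -0.2]
width: 0.0874
t: 36.17
tcp_pos: [0.5142, 0.1117, 0.1485]
tool_rot: [3.127, 0.271, -0.007]
ft_force: [-0.3, -0.8, -0.2]
width: 0.0009
```

```bash
python3 -m handwheel '[[0,0,-0.22,0,0,0,0],[0,0,-0.1,0,0,0,0],[0,0,-0.06,0,0,0,0],[0,0,-0.06,0,0,0,0],[0,0,-0.06,0,0,0,0],[0,0,-0.06,0,0,0,0],[0,0,-0.04,0,0,0,0],[0,0,-0.04,0,0,0,0],[0,0,0,0,0,0,0]]'
python3 -m handwheel '[[0,0,-0.02,0,0,0,0],[0,0,-0.01,0,0,0,0],[0,0,0,0,0,0,0]]'
```

```text
t: 37.3
tcp_pos: [0.5141, 0.1112, 0.1226]
tool_rot: [3.127, 0.27, -0.008]
ft_force: [0.4, 1.9, 3.8]
width: 0.0005
t: 37.67
tcp_pos: [0.5141, 0.1112, 0.1215]
tool_rot: [3.127, 0.27, -0.008]
ft_force: [0.1, 2.1, 3.2]
width: 0.0003
```

```bash
python3 -m handwheel '[[0,0,-0.02,0,0,0,0],[0,0,0,0,0,0,0]]'
python3 -m handwheel '[[0,0,-0.015,0,0,0,0],[0,0,0,0,0,0,0]]'
```

```text
t: 37.92
tcp_pos: [0.5141, 0.1113, 0.1206]
tool_rot: [3.127, 0.27, -0.008]
ft_force: [0.1, 2.0, 3.7]
width: 0.0004
t: 38.17
tcp_pos: [0.5142, 0.1113, 0.1203]
tool_rot: [3.127, 0.27, -0.008]
ft_force: [-2.4, 2.8, 9.4]
width: 0.0005
```

```bash
python3 -m handwheel '[[0,0,-0.006,0,0,0,0],[0,0,0,0,0,0,0],[0,0,0,0,0,0,0],[0,0,0,0,0,0,0],[0,0,0,0,0,0,0],[0,0,0,0,0,0,0],[0,0,0,0,0,0,0],[0,0,0,0,0,0,0],[0,0,0,0,0,0,0]]'
python3 - <<'E'
from h import *
snap('wrist','w11'); o=bot.get_obs(); print(o['ft_force'])
i=cv2.imread('pics/w11.png')[180:250,260:390]; cv2.imwrite('pics/w11z.png',cv2.resize(i,None,fx=6,fy=6,interpolation=2))
p=np.load('pics/w11.npz')['p'];g=p.sum(2).astype(int)
for r in(229,231,233): print(g[r,318:360])
E
```

```text
t: 39.3
tcp_pos: [0.5142, 0.1114, 0.1202]
tool_rot: [3.127, 0.27, -0.008]
ft_force: [-3.6, 1.5, 12.7]
width: 0.0006
[-3.64400131  3.06183993 12.83440802]
[384 345 296 226 237 342 407 411 385 349 297 222 134  82  51  57  51  64
  54  48  56  60  55  58  73 125 219 291 330 336 323 288 222 200 296 383
 422 430 429 435 431 431]
[384 352 297 233 245 348 405 409 374 330 255 160  84  62  67  78  77  75
  78  70  70  70  80  57  62  75 142 233 310 338 337 297 224 208 301 390
 429 438 439 442 440 442]
[375 337 290 221 238 347 411 414 379 317 235 134  71  67  73  71  75  68
  79  78  83  83  81  65  58  74 135 227 297 331 329 293 222 230 336 408
 433 437 439 436 439 436]
```

View pics/w11z.png

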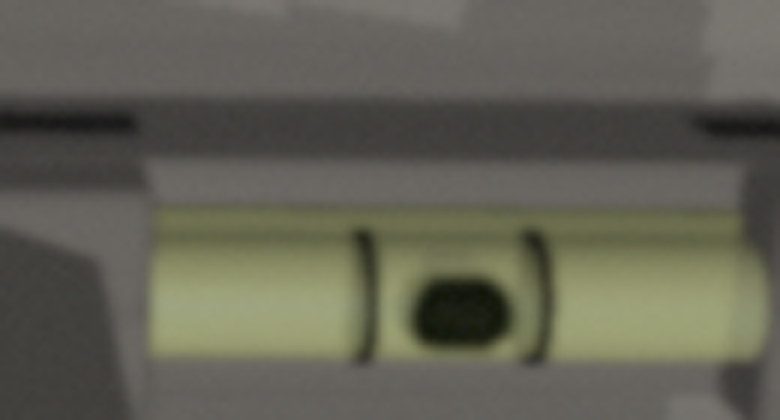

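View pics/w11.png

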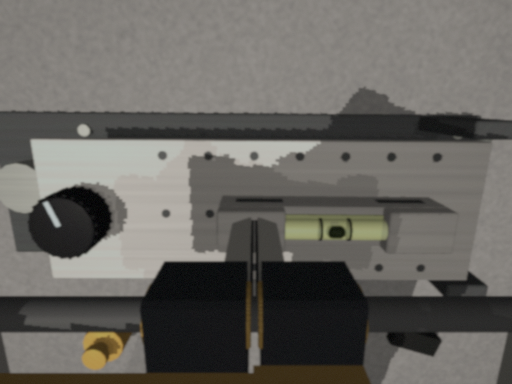

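Rings at columns 321.4 and 350.7 (centre 336.05), bubble at 336.5, so it is within about 0.3 mm of centre while pressing at 12.8 N. I'll hand in.

```bash
python3 -c "
from rig import bot
print(bot.hand_in())"
```

```text
the job is handed in; nothing more can be done
None
```

I handed the job in at about t = 39 s, with the shut fingers still pressing the level down and the bubble centred. No verdict is reported, so what follows is from my own last checks.

**What I did:**
- I picked up the white level, tipped it 30.7° in the air (its bubble ran to the high end) and laid it along the middle of the shelf.
- The parked disc measured as the thick one, so the thin one is under the foot and the knob had to go clockwise. I turned it about +1.26 rad, then +0.255, then back 0.12.
- After each turn I pressed the level's knob-side end at about 12 N and read the bubble.

**Last checks:**
- **Bubble:** about 0.3 mm from centre between the rings in the last wrist picture, about 0 with parallax allowed for.
- **Press:** a steady 12.8 N of upward force on the fingers. The reading had risen steeply over the last fraction of a millimetre, as expected once the foot stands on its disc. The highest press was about 25 N, on the first landing.
- **Bystanders and discs:** none looked moved in the pictures. I did not re-measure their positions.

**Disagreements:**
- My first by-eye reading of the bubble, after the first turn, gave about +2 mm. The depth data put it at +1.1 mm, because the bubble stands slightly proud of the tube. The second turn therefore overshot by about 1 mm, and I turned the knob back to correct it.
- The gripper saw a sideways force of about 16 N at the end of the first knob turn, which went away on release.

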